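# Trip-test the limit switch under the scanner head

## Task

Test the limit switch of the scanning station: slide its guard fully aside by the upright grip bar, reach in under the scanner head and push the roller arm away from the robot until the switch clicks, without driving the arm on to its end stop. Let the arm spring all the way back, then slide the guard fully shut again and let go. Leave the loose things on the bench where they are.

Things in the scene. Friction and masses are not known exactly. Their poses are not given: they have to be found in the camera images.
- station: Scanning station fixed to the bench: aluminium base plate 225 x 370 x 12 mm with a column, a black scanner head, a grey limit switch and a guard on a track. Origin on the bench top straight below the roller at rest; x points away from the robot (the way the roller is pushed), y left (the way the guard opens), z up. 'Station x, y, z' below are in this frame, mm
- head_edge (a point): Middle of the lower front edge of the scanner head, a black box over station x 22 to 102, y -70 to 70, z 195 to 270. The roller is pushed in under it, where an upright gripper has no room: lean the tool about 25 to 45 degrees, the hand back towards the robot. Lens barrel down to z 183 at x 79, y -45. Its column, 50 x 50, stands at x 75, y -125, up to z 332
- switch_top (a point): Middle of the top of the grey limit switch housing: station x -21 to 21, y 18 to 58, up to z 100. Its arm's pivot axis runs along y at station x 0, z 75
- roller (a point): Centre of the black roller, 24 mm in diameter, 16 mm wide (along station y), on the free end of the roller arm; at rest at station x 0, y 0, z 145. The arm, a steel strip 16 x 6 mm beside the roller (y 9 to 15), stands upright at rest; its pivot is 70 mm below the roller (x 0, z 75)
- roller_arm (a joint): Angle of the arm, rad: 0 upright at rest, growing as the roller goes away from the robot and down its 70 mm arc. Spring return: 2 N at the roller at rest, 8 N before the click at about 0.42 (there the push eases by some 2 N), surely through from 0.45; end stop 0.95, keep under 0.90. Aim for 0.55 (roller 37 mm farther, 10 mm lower) for a quarter second. Counts as sprung back below 0.06
- guard_grip (a point): Middle of the guard's black upright grip bar, 14 x 14 mm in plan, 75 mm tall, at station x -68, z 138 (bar from z 100 to 173), 26 mm clear in front of the guard's sheet: aluminium, 100 mm wide (along y), 4 mm thick, at station x -33, up to z 173, hiding the roller when shut. Two stubs join bar and sheet at z 103 and 168. Track along y at x -36, up to z 26; end blocks up to z 42 at y -90, 200
- guard (a joint): Position of the sliding guard, m: 0 fully shut (grip at station y 0), 0.12 fully aside (grip at station y 120 mm), stops at both ends; sliding friction about 2 N, it stays where it is left. Starts shut or up to 0.03 open. Fully aside counts from 0.105, shut below 0.010
- bracket: Milled steel bracket 240 x 26 x 78 mm, 0.9 kg, standing on the round black fixture plate (300 mm across, top 72 mm above the bench) to the right; bystander. Origin at the middle of its underside
- ref_ball: Reference ball: white ball 38 mm in diameter on a dark steel stand with a foot 64 mm across, 107 mm tall; loose bystander on the left. Origin at the middle of its underside
- driver: Screwdriver 190 mm long with a black handle, lying on the bench on the right; loose bystander. Origin at its middle, on the bench

How it is judged (in metres and radians):
On the way, in this order (a step that is already met when the one before it is completed fails the run):
1. the guard is slid fully aside (at least 105 of its 120 mm), the roller arm still at rest (value of joint guard above 0.105 m and value of joint roller_arm below 0.06 rad), for 0.1 s.
2. the roller arm is pushed past its click (beyond 0.45 rad) with the guard aside (value of joint roller_arm above 0.45 rad and value of joint guard above 0.105 m), for 0.15 s.
3. the roller arm has sprung back to rest (under 0.06 rad), the guard still aside (all of step 1), for 0.2 s.
At the end, for the whole second after the job is handed in: The guard is shut (within 10 mm of its stop) and still, the roller arm is back at rest (under 0.06 rad), and the bracket, reference ball and screwdriver are within 30 mm of where they were (value of joint guard below 0.01 m and value of joint roller_arm below 0.06 rad and velocity of joint guard between -0.01 and 0.01 m/s and distance of each of bracket, ref_ball, driver from where it was at the start of the episode below 0.03 m); the robot touches nothing.
It fails at once if the roller arm is driven on to its end stop (beyond 0.90 rad) (value of joint roller_arm above 0.9 rad).
It fails at once if a loose bystander is shoved away (30 mm or more) or knocked over (distance of any of bracket, ref_ball, driver from where it was at the start of the episode above 0.03 m or angle between any of bracket, ref_ball's own z axis and vertical above 0.5 rad).
It also fails if it takes over 67 s, if anything falls off the work surface, if the arm or the gripper's body presses on something with over 40 N, if the wrist force passes 120 N, or if a joint passes its speed limit or range.

## Robot

A 7-joint arm with a two-finger parallel gripper is mounted at the origin on the work surface. World frame = base frame: x ahead of the robot, y to its left, z up, the work surface at z = 0. Lengths are in mm, angles in rad, forces in N, time in s.
With the tool pointing down it reaches from about 350 to 900 mm from the base axis. Payload 19.9 kg.
Tool frame: the origin (TCP) lies on the mounting face of the last link; the fingertips stand 199 mm ahead of it and the grasp point (between the pads) lies 180 mm ahead of it; z points along the fingers, y is the direction in which the jaws open and shut (so a half turn about z gives the same grasp; the last joint's range is limited). The gripper opens to 94 mm and grips with 3 to 60 N. Pads are 16 mm wide; open, the fingers measure 119 mm over their backs; the gripper's body (75 mm by 177 mm) begins 78 mm behind the grasp point.
Start: joints at [-1.173, 0.417, -0.01, 1.614, 0.005, 1.111, -0.053], TCP at [266.086, 565.524, 404.625] pointing down, gripper open.
Joint ranges: [-2.81, 2.81], [-0.39, 2.02], [-1.27, 1.25], [0.06, 2.57], [-1.19, 4.33], [0.19, 2], [-2.82, 2.82]. Speed limits (rad/s): [1.89, 1.89, 2.39, 2.39, 3.01, 3.01, 3.01].

## Interface

Orientations are given as a rotation vector (axis times angle).
In Python, from cell import ctrl gives the robot as it stands.
- The arm moves only by the shell command python3 -m pendant 'ROWS' [FORCE]. ROWS is JSON, a list of rows, each a list of 5 numbers: the shift along the tool's x, y, z in mm, then the turn about the tool's z in degrees, then the finger opening in mm, from 0 to 94. In form: [[tx, ty, tz, spin, hand], ...]. A call has exactly 8 rows; each row shifts and turns the commanded pose from where the row before left it, along the tool's axes as they then stand; what a row does not reach is not made up. A row lasts 1/8 s, in which the tool goes at most 62.5 mm and 10.7 degrees, less where a joint would pass 70% of its speed; a pose out of reach is approached as far as the arm can. A call with a gripper value outside its range is refused whole. The fingers move at their own pace and stop on an object; FORCE is the grip in N (left out, the last holds). Time passes only in rows, so rows that do not move let the fingers close, or fill a call up. It gives the time, the measured TCP pose, the force and the opening at its end, in the units of the state.
- ctrl.read_state(): the state, without advancing time (a new reading comes with each control period).
- ctrl.get_image(name): name is "side" or "top" or "wrist"; returns a dict with "color" (480x640x3 uint8, red, green, blue), "intrinsics" (3x3 intrinsics, pixels), "R" (3x3) and "t" (3): a world point X has camera coordinates R X + t. Camera axes: x right, y down, z forward; pixel columns grow to the right and rows downward; lengths in mm; the calibration is good to about 2 mm. The wrist camera is an equidistant fisheye: a pixel r from the principal point sees the ray r / f radians off the axis. A picture is of the moment at which its call begins. There is no depth.
- ctrl.hand_in(): hands the job in, once; it reports no verdict.
The state is a dict: "time_s": time; "joint_pos": joint angles; "joint_velocities": joint speeds; "tau": joint torques, N m; "tool_pos": TCP position; "tool_rot": TCP orientation; "force": force on the tool from outside, world axes, zero at the start; "torque": the same for the moment, N m; "width": finger opening in mm.
Only numpy, scipy, OpenCV 4.12 (cv2) and the standard library are available. Lean on these libraries where they do the work, as an engineer would, in place of code of your own. Each camera call takes 0.05 s, during which the arm holds its last target. There are 200 camera calls.

## Working session

There is one attempt and no reset: what is moved stays moved. The work goes in short steps, Python scripts to look and compute and a shell command to move; the robot and the scene stay as the last step left them, time stands still between calls to the robot, and variables do not carry over. Pictures are saved under pics/ and viewed, on a budget of 10 in all, crops included, one or two more only if the job needs it, and the job is handed in when it is done.

```bash
mkdir -p pics; ls; python3 - <<'E'
from cell import ctrl
import cv2,numpy as np,json
s=ctrl.read_state()
print({k:np.round(v,3).tolist() for k,v in s.items()})
for n in("side","top"):
    im=ctrl.get_image(n); cv2.imwrite(f"pics/{n}0.png",im["color"][:,:,::-1])
    np.savez(f"{n}0.npz",**im); print(n,np.round(im["intrinsics"],1).tolist(),np.round(im["R"],4).tolist(),np.round(im["t"],1).tolist())
E
```

```text
pics
{'time_s': 0.0, 'joint_pos': [-1.172, 0.418, -0.01, 1.614, 0.005, 1.111, -0.053], 'joint_velocities': [-0.001, 0.001, 0.0, -0.001, -0.001, -0.002, 0.002], 'tau': [0.002, -85.127, 0.64, -42.599, -0.049, 0.019, 0.0], 'tool_pos': [266.054, 565.398, 404.024], 'tool_rot': [-0.685, -3.066, 0.002], 'force': [0.122, 0.072, 0.072], 'torque': [0.037, -0.041, -0.031], 'width': 93.964}
side [[567.9, 0.0, 322.8], [0.0, 567.9, 228.4], [0.0, 0.0, 1.0]] [[0.9504, -0.311, -0.0073], [-0.1686, -0.4953, -0.8522], [0.2614, 0.8112, -0.5232]] [-476.0, 183.9, 1199.2]
top [[438.6, 0.0, 322.7], [0.0, 438.6, 243.5], [0.0, 0.0, 1.0]] [[0.0083, -0.9998, 0.0202], [-0.9979, -0.0095, -0.0635], [0.0637, -0.0196, -0.9978]] [-69.8, 483.6, 1195.4]
```

View pics/side0.png

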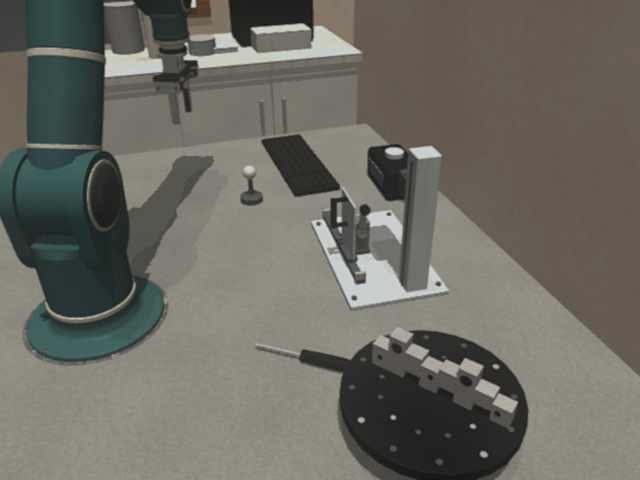

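View pics/top0.png

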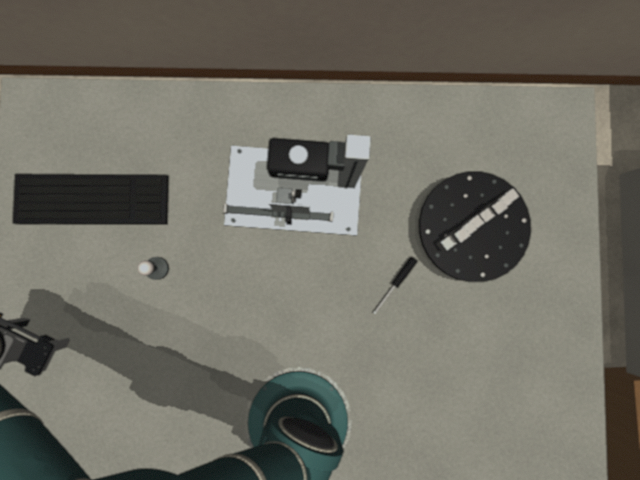

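The top view shows the station plate at about (225-362, 145-236), the guard at about (285, 212) and the ball at (150, 268). In the side view the guard is at about (348, 225). I'll enlarge both.

```bash
python3 - <<'E'
import cv2,numpy as np
a=np.load("top0.npz")["color"][125:245,215:375,::-1]
b=np.load("side0.npz")["color"][140:310,305:455,::-1]
cv2.imwrite("pics/crop.png",np.vstack([cv2.resize(a,(400,300),interpolation=3)]) )
A=cv2.resize(a,None,fx=2.5,fy=2.5,interpolation=cv2.INTER_CUBIC);B=cv2.resize(b,None,fx=2.5,fy=2.5,interpolation=cv2.INTER_CUBIC)
c=np.zeros((430,790,3),np.uint8);c[:300,:400]=A;c[:425,405:780]=B
cv2.imwrite("pics/crop.png",c)
E
```

```text
(no output)
```

View pics/crop.png

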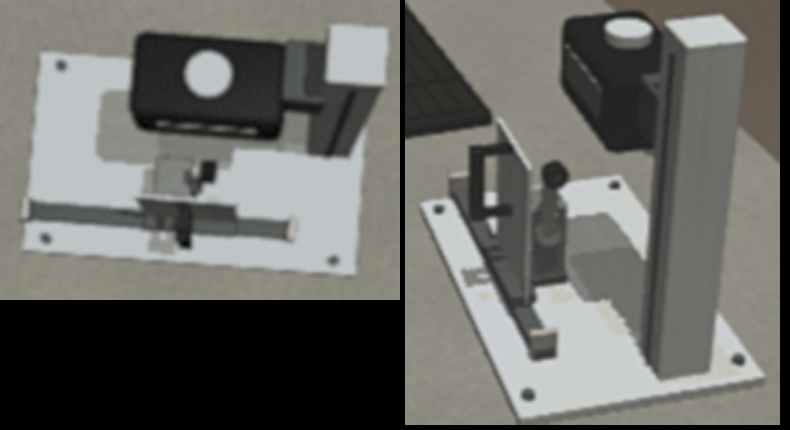

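Readings: in the top crop, the column top corners are (331,25), (388,28), (385,84) and (326,81), the roller is (208,170), and the track end blocks are (292,229) and (26,209). In the side crop, the column top corners are (682,47), (745,42), (727,15) and (665,22), the roller is (554,175), and the grip bar runs from (476,148) to (476,217). I'll fit the station pose and the guard position to these.

```bash
cat > h.py <<'E'
import numpy as np,cv2
from scipy.spatial.transform import Rotation as Ro
from scipy.optimize import least_squares
def proj(im,X):
    c=np.asarray(X)@im["R"].T+im["t"]; K=im["intrinsics"]
    return c[...,:2]/c[...,2:]*K[0,0]+K[:2,2]
def st(p,S):  # station->world
    c,s=np.cos(p[2]),np.sin(p[2]); S=np.asarray(S,float)
    return np.stack([p[0]+c*S[...,0]-s*S[...,1],p[1]+s*S[...,0]+c*S[...,1],S[...,2]],-1)
E
python3 - <<'E'
from h import *
T=dict(np.load("top0.npz"));D=dict(np.load("side0.npz"))
tp=[((100,-100,332),(331,25)),((100,-150,332),(388,28)),((50,-150,332),(385,84)),((50,-100,332),(326,81)),((0,0,150),(208,170)),((-36,-90,42),(292,229)),((-36,200,42),(26,209))]
sd=[((50,-150,332),(682,47)),((100,-150,332),(745,42)),((100,-100,332),(727,15)),((50,-100,332),(665,22)),((0,0,145),(554,175)),((-36,-90,42),(543,332))]
gt=[((-68,0,173),(184,210))]
gs=[((-68,0,173),(476,147)),((-68,0,100),(476,218))]
U=lambda l,o,q:(np.array([a[0] for a in l]),(np.array([a[1] for a in l],float)-o)/2.5+q)
def res(p):
    r=[]
    for l,g,im,o,q in((tp,0,T,(0,0),(215,125)),(sd,0,D,(405,0),(305,140)),(gt,1,T,(0,0),(215,125)),(gs,1,D,(405,0),(305,140))):
        S,u=U(l,o,q); S=S.astype(float); S[:,1]+=g*p[3]
        r.append((proj(im,st(p,S))-u))
    return np.vstack(r)
f=least_squares(lambda p:res(p).ravel(),[600,50,0,10],x_scale=[10,10,.1,10],loss="soft_l1")
print(f.x,np.degrees(f.x[2]));print(np.round(res(f.x),1))
np.save("p.npy",f.x)
# bystanders rough
def ray(im,u,z):
    K=im["intrinsics"];d=im["R"].T@np.array([(u[0]-K[0,2])/K[0,0],(u[1]-K[1,2])/K[0,0],1]);c=-im["R"].T@im["t"]
    return np.round((c+d*(z-c[2])/d[2])[:2])
print("ball",ray(T,(145,268),88),"foot",ray(T,(158,268),5),"drv",ray(T,(375,312),5),ray(T,(412,260),12),"plate",ray(T,(475,226),72))
E
```

```text
[ 6.00352092e+02 -1.26415137e+00 -7.13503017e-02  1.80692784e+01] -4.088071152450958
[[-0.2 -1.4]
 [ 1.  -0.5]
 [ 0.4  0.7]
 [-0.  -0.1]
 [ 0.1 -0.1]
 [-0.2 -0.8]
 [-0.6 -1.6]
 [ 1.4  0.2]
 [ 0.8 -0.6]
 [-2.5  0. ]
 [-1.6 -0.1]
 [-0.1  0.5]
 [-0.4  0. ]
 [-0.5  9.4]
 [-0.1  0.8]
 [-0.2  0.3]]
ball [412. 392.] foot [413. 388.] drv [ 296. -212.] [ 441. -314.] plate [ 531. -469.]
```

The fit is good: the station is at (600, -1) with yaw -4.1°, and the guard is about 18 mm open. One residual of 9 px is a misread of the bar in the top view.

Rows can't tilt the tool directly. The lean has to come from the arm's limits: commanding a pose out of reach, where joint 6 tops out at 2 rad. I'll first rise and turn the jaws along station y.

```bash
cat >> h.py <<'E'
def show(*targets):
    """state, lean; for each world target of TCP: shift in tool axes"""
    from cell import ctrl
    s=ctrl.read_state();R=Ro.from_rotvec(s["tool_rot"]).as_matrix();t=np.array(s["tool_pos"])
    p=np.load("p.npy");c,n=np.cos(p[2]),np.sin(p[2]);W=np.array([[c,-n,0],[n,c,0],[0,0,1]])
    sta=lambda X:np.round(W.T@(X-[p[0],p[1],0]),1)
    print("t",round(s["time_s"],2),"tcp",np.round(t,1),"q",np.round(s["joint_pos"],2),"F",np.round(W.T@s["force"],1),"w",round(s["width"],1))
    print("axes in station: y",np.round(W.T@R[:,1],3),"z",np.round(W.T@R[:,2],3),"lean",round(np.degrees(np.arccos(-R[2,2])),1))
    print("station: grasp",sta(t+180*R[:,2]),"tip",sta(t+199*R[:,2]))
    return s,R,t,W,p
def go(S,ahead=180):
    """tool shift bringing the point `ahead` mm along the fingers to station point S"""
    s,R,t,W,p=show(); X=W@np.array(S,float)+[p[0],p[1],0]
    print("shift",S,np.round(R.T@(X-(t+ahead*R[:,2])),1))
E
python3 -m pendant '[[0,0,-50,-10,94],[0,0,-50,-10.5,94],[0,0,-50,0,94],[0,0,-50,0,94],[0,0,-30,0,94],[0,0,0,0,94],[0,0,0,0,94],[0,0,0,0,94]]'
python3 -c "
from h import *; go((-180,0,480))"
```

```text
time_s: 1.1
tool_pos: [266.1, 565.6, 633.4]
tool_rot: [-0.129, -3.138, 0.003]
force: [0.4, -0.5, 0.4]
width: 94.1
t 1.1 tcp [266.1 565.6 633.4] q [-1.13  0.32 -0.07  1.25  0.02  1.58  0.29] F [ 0.4 -0.5  0.4] w 94.1
axes in station: y [ 0.011  1.    -0.002] z [-0.001 -0.002 -1.   ] lean 0.1
station: grasp [-373.9  541.3  453.4] tip [-373.9  541.3  434.4]
shift (-180, 0, 480) [-199.6 -539.3  -25.7]
```

```bash
python3 -m pendant '[[-10,-40,-4,0,94],[-20,-57,-4,0,94],[-22,-57,-4,0,94],[-22,-57,-4,0,94],[-22,-57,-4,0,94],[-22,-57,0,0,94],[-22,-57,0,0,94],[-22,-57,0,0,94]]'
python3 -m pendant '[[-20,-57,0,0,94],[-16,-40,0,0,94],[0,0,-40,0,94],[0,0,-50,0,94],[0,0,-50,0,94],[0,0,-50,0,94],[0,0,0,0,94],[0,0,0,0,94]]'
python3 -c "
from h import *; go((-180,0,480))"
```

```text
time_s: 2.1
tool_pos: [391.6, 112.6, 654.2]
tool_rot: [-0.129, -3.139, 0.0]
force: [1.2, 0.7, 0.2]
width: 93.6
time_s: 3.1
tool_pos: [419.9, 15.3, 843.7]
tool_rot: [-0.129, -3.138, 0.001]
force: [0.0, -0.2, -1.4]
width: 93.9
t 3.1 tcp [419.9  15.3 843.7] q [-0.61 -0.04  0.48  1.2   0.02  1.98  1.36] F [ 0.  -0.2 -1.4] w 93.9
axes in station: y [ 0.011  1.    -0.001] z [-0.001 -0.001 -1.   ] lean 0.1
station: grasp [-181.4    3.6  663.7] tip [-181.4    3.5  644.7]
shift (-180, 0, 480) [ -1.7  -3.4 183.7]
```

Joint 6 is at 1.98, next to its limit. I'll go further up and out in small steps and see whether it leans.

```bash
python3 -m pendant '[[-20,0,0,0,94],[-20,0,0,0,94],[-20,0,0,0,94],[-20,0,0,0,94],[-20,0,0,0,94],[-20,0,0,0,94],[0,0,0,0,94],[0,0,0,0,94]]'
python3 -c "
from h import *; go((-180,0,480))"
```

```text
time_s: 4.1
tool_pos: [537.6, 5.0, 842.4]
tool_rot: [0.13, 3.137, 0.0]
force: [0.5, -0.2, 0.0]
width: 94.3
t 4.1 tcp [537.6   5.  842.4] q [-0.37  0.23  0.44  0.92 -0.11  2.    1.5 ] F [ 0.6 -0.2  0. ] w 94.3
axes in station: y [0.011 1.    0.   ] z [ 0.002  0.    -1.   ] lean 0.1
station: grasp [-62.6   1.8 662.4] tip [-62.6   1.8 643.4]
shift (-180, 0, 480) [117.8  -3.1 182.1]
```

```bash
python3 -m pendant '[[-20,0,0,0,94],[-20,0,-20,0,94],[-20,0,-20,0,94],[-20,0,-20,0,94],[-20,0,-20,0,94],[-20,0,-20,0,94],[0,0,0,0,94],[0,0,0,0,94]]'
python3 -c "
from h import *; go((-180,0,480))"
```

```text
time_s: 5.1
tool_pos: [604.4, -4.0, 863.9]
tool_rot: [0.124, 3.03, 0.006]
force: [-1.4, -0.3, -0.4]
width: 94.3
t 5.1 tcp [604.4  -4.  863.9] q [-0.15  0.38  0.22  0.65 -0.1   2.    1.49] F [-1.3 -0.4 -0.4] w 94.3
axes in station: y [0.01  1.    0.008] z [ 0.108  0.007 -0.994] lean 6.2
station: grasp [ 23.7  -1.1 685. ] tip [ 25.7  -1.  666.1]
shift (-180, 0, 480) [224.7  -2.6 181.8]
```

The lean appears in the right direction: 6.2° with the fingers pointing outward. I'll continue.

```bash
python3 -m pendant '[[-30,0,-30,0,94],[-30,0,-30,0,94],[-30,0,-30,0,94],[-30,0,-30,0,94],[-30,0,-30,0,94],[-30,0,-30,0,94],[-30,0,-30,0,94],[0,0,0,0,94]]'
python3 -c "
from h import *; go((-180,0,480))"
```

```text
time_s: 6.1
tool_pos: [633.7, -18.3, 923.0]
tool_rot: [0.116, 2.806, 0.013]
force: [0.8, -0.2, -1.3]
width: 93.4
t 6.1 tcp [633.7 -18.3 923. ] q [-0.08  0.53  0.29  0.28 -0.2   2.    1.51] F [ 0.8 -0.1 -1.3] w 93.4
axes in station: y [0.007 1.    0.022] z [ 0.327  0.019 -0.945] lean 19.1
station: grasp [ 93.3 -11.2 753. ] tip [ 99.5 -10.9 735. ]
shift (-180, 0, 480) [347.6   3.1 168.8]
```

```bash
python3 -m pendant '[[0,0,-30,0,94],[0,0,-30,0,94],[0,0,-30,0,94],[0,0,-30,0,94],[0,0,-30,0,94],[0,0,-30,0,94],[0,0,-30,0,94],[0,0,0,0,94]]'
python3 -c "
from h import *; go((-180,0,480))"
```

```text
time_s: 7.1
tool_pos: [495.9, -15.5, 1013.7]
tool_rot: [0.111, 2.69, 0.016]
force: [0.6, 0.0, -0.1]
width: 94.0
t 7.1 tcp [ 495.9  -15.5 1013.7] q [-0.17  0.28  0.31  0.41 -0.14  2.    1.51] F [ 0.6  0.1 -0.1] w 94.0
axes in station: y [0.004 1.    0.029] z [ 0.434  0.024 -0.901] lean 25.8
station: grasp [-25.1 -17.3 851.6] tip [-16.8 -16.8 834.5]
shift (-180, 0, 480) [301.    5.8 267.9]
```

```bash
python3 -m pendant '[[-15,0,-30,0,94],[-15,0,-30,0,94],[-15,0,-30,0,94],[-15,0,-30,0,94],[-15,0,-30,0,94],[-15,0,-30,0,94],[0,0,0,0,94],[0,0,0,0,94]]'
python3 -c "
from h import *; go((-190,20,300))"
```

```text
time_s: 8.1
tool_pos: [433.2, -18.7, 1067.9]
tool_rot: [0.106, 2.549, 0.017]
force: [-0.1, 0.2, -0.0]
width: 94.2
t 8.1 tcp [ 433.2  -18.7 1067.9] q [-0.19  0.23  0.38  0.33 -0.17  2.    1.52] F [-0.1  0.2 -0. ] w 94.2
axes in station: y [0.001 0.999 0.036] z [ 0.556  0.029 -0.831] lean 33.8
station: grasp [-65.5 -24.1 918.3] tip [-54.9 -23.5 902.6]
shift (-190, 20, 300) [447.8  22.  445.8]
```

The lean is 33.8°, which is what I want. Next I descend to a point in front of and above the grip.

```bash
python3 -m pendant '[[20,1,20,0,94],[28,1,34,0,94],[28,2,34,0,94],[28,2,34,0,94],[28,2,34,0,94],[28,2,34,0,94],[28,2,34,0,94],[28,2,34,0,94]]'
python3 -m pendant '[[28,2,34,0,94],[28,1,34,0,94],[28,1,34,0,94],[28,1,34,0,94],[28,1,34,0,70],[28,1,34,0,60],[14,0,17,0,60],[0,0,0,0,60]]'
python3 -c "
from h import *; go((-120,18,140))"
```

```text
time_s: 9.1
tool_pos: [401.3, 9.9, 750.7]
tool_rot: [0.112, 2.549, 0.02]
force: [1.1, -0.1, 0.9]
width: 94.0
time_s: 10.1
tool_pos: [374.4, 29.9, 467.0]
tool_rot: [0.112, 2.551, 0.019]
force: [0.3, 0.7, 1.1]
width: 60.8
t 10.1 tcp [374.4  29.9 467. ] q [-0.41 -0.27  0.17  2.26  0.34  0.6   1.02] F [0.3 0.7 1.1] w 60.8
axes in station: y [0.005 0.999 0.038] z [ 0.554  0.029 -0.832] lean 33.7
station: grasp [-127.9   20.1  317.2] tip [-117.3   20.7  301.4]
shift (-120, 18, 140) [ 91.5  -8.8 151.7]
```

```bash
python3 -m pendant '[[15,-2,25,0,60],[20,-2,32,0,60],[20,-2,32,0,60],[20,-2,32,0,60],[16,-1,30,0,60],[0,0,0,0,60],[0,0,0,0,60],[0,0,0,0,60]]'
python3 - <<'E'
from h import *
from cell import ctrl
go((-120,18,140)); go((-66,18,138))
p=np.load("p.npy")
c=np.zeros((600,800,3),np.uint8)
a=ctrl.get_image("wrist")["color"][:,:,::-1]
im=ctrl.get_image("side"); b=im["color"][130:310,280:460,::-1]
c[:360,:480]=cv2.resize(a,(480,360)); c[200:,400:]=cv2.resize(b,(400,400),interpolation=2)
cv2.imwrite("pics/pre.png",c); np.savez("side1.npz",**im)
E
```

```text
time_s: 11.1
tool_pos: [380.6, 26.9, 320.0]
tool_rot: [0.109, 2.55, -0.01]
force: [0.5, -0.1, 0.2]
width: 59.8
t 11.1 tcp [380.6  26.9 320. ] q [-0.2   0.01 -0.    2.44  0.84  0.19  0.49] F [ 0.5 -0.1  0.2] w 59.8
axes in station: y [0.009 1.    0.017] z [ 0.555  0.009 -0.832] lean 33.7
station: grasp [-121.2   14.   170.4] tip [-110.6   14.2  154.6]
shift (-120, 18, 140) [15.9  3.5 25.9]
t 11.1 tcp [380.6  26.9 320. ] q [-0.2   0.01 -0.    2.44  0.84  0.19  0.49] F [ 0.5 -0.1  0.2] w 59.8
axes in station: y [0.009 1.    0.017] z [ 0.555  0.009 -0.832] lean 33.7
station: grasp [-121.2   14.   170.4] tip [-110.6   14.2  154.6]
shift (-66, 18, 138) [-27.9   3.9  57.6]
```

View pics/pre.png

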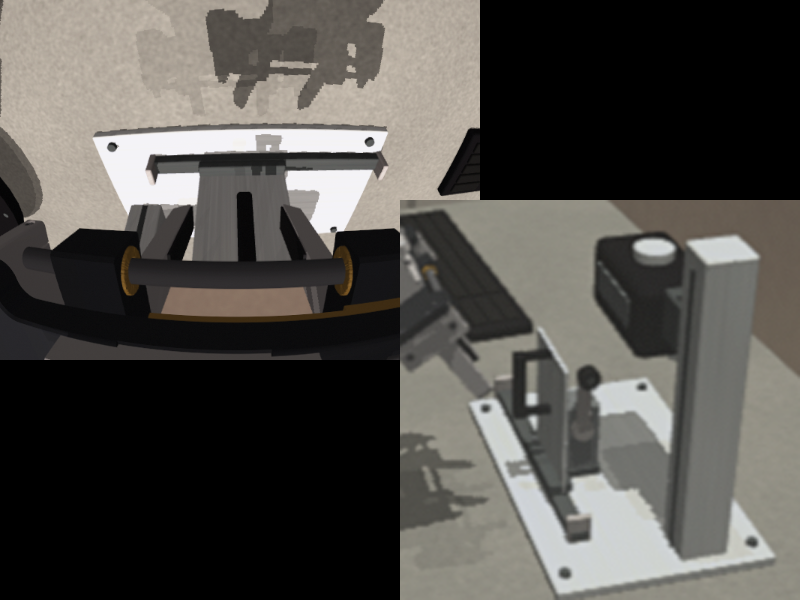

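The wrist view shows the bar at (245, 230), between the open fingers (tips at x 190 and 283). It is slightly towards +y, which agrees with y 18. Joint 6 is at its lower limit, and moving forward relieves that. So: forward around the bar, then close gently.

```bash
python3 -m pendant '[[-8,2,6,0,60],[-10,2,8,0,60],[-10,0,12,0,60],[0,0,12,0,60],[0,0,12,0,60],[0,0,7,0,60],[0,0,0,0,60],[0,0,0,0,60]]' 10
python3 -c "
from h import *; go((-68,18,138))"
```

```text
time_s: 12.2
tool_pos: [435.4, 27.0, 287.7]
tool_rot: [0.109, 2.552, -0.01]
force: [1.4, -0.1, 1.3]
width: 60.4
t 12.2 tcp [435.4  27.  287.7] q [ 0.16  0.2  -0.36  2.34  1.36  0.2   0.02] F [1.4 0.  1.3] w 60.4
axes in station: y [0.009 1.    0.016] z [ 0.554  0.009 -0.832] lean 33.7
station: grasp [-66.8  18.  137.9] tip [-56.3  18.2 122.1]
shift (-68, 18, 138) [ 0.9 -0.  -0.8]
```

```bash
python3 -m pendant '[[0,0,0,0,14],[0,0,0,0,5],[0,0,0,0,5],[0,0,0,0,5],[0,5,0,0,5],[0,8,0,0,5],[0,8,0,0,5],[0,0,0,0,5]]' 12
python3 -c "
from h import *; go((-67,120,138))"
```

```text
time_s: 13.2
tool_pos: [437.1, 48.7, 287.6]
tool_rot: [0.107, 2.552, -0.009]
force: [0.8, 2.2, -4.5]
width: 14.4
t 13.2 tcp [437.1  48.7 287.6] q [ 0.13  0.2  -0.38  2.33  1.36  0.23 -0.02] F [ 0.6  2.2 -4.5] w 14.4
axes in station: y [0.007 1.    0.017] z [ 0.554  0.01  -0.833] lean 33.6
station: grasp [-66.8  40.  137.7] tip [-56.3  40.2 121.9]
shift (-67, 120, 138) [ 1.3 80.   0.4]
```

It is gripped (width 14.4) and sliding at about 2 N. Now the rest of the way to the stop.

```bash
python3 -m pendant '[[0,12,0,0,5],[0,14,0,0,5],[0,14,0,0,5],[0,14,0,0,5],[0,12,0,0,5],[0,8,0,0,5],[0,5,0,0,5],[0,2,0,0,5]]'
python3 -c "
from h import *; go((-67,120,138))"
```

```text
time_s: 14.2
tool_pos: [443.5, 128.8, 288.9]
tool_rot: [0.109, 2.552, -0.01]
force: [-5.9, -1.7, -15.3]
width: 14.0
t 14.2 tcp [443.5 128.8 288.9] q [-0.    0.25 -0.46  2.27  1.31  0.38 -0.13] F [ -5.8  -2.1 -15.3] w 14.0
axes in station: y [0.009 1.    0.016] z [ 0.554  0.009 -0.833] lean 33.6
station: grasp [-66.1 120.1 139. ] tip [-55.6 120.3 123.2]
shift (-67, 120, 138) [ 1.3 -0.1  0.3]
```

The guard is at about 120 mm against the stop. I release it, go straight up with the fingers straddling the bar, then go across to the roller with the fingers closed.

```bash
python3 -m pendant '[[0,0,0,0,40],[0,0,0,0,40],[0,0,0,0,40],[-9,0,-14,0,40],[-13,0,-19,0,40],[-13,0,-19,0,40],[-12,0,-19,0,40],[0,0,0,0,40]]'
python3 -c "
from h import *; go((-45,-6,205),199)"
```

```text
time_s: 15.2
tool_pos: [443.8, 127.1, 375.8]
tool_rot: [0.11, 2.548, -0.01]
force: [-0.0, -0.3, 0.3]
width: 40.3
t 15.2 tcp [443.8 127.1 375.8] q [ 0.14  0.09 -0.58  2.19  0.77  0.45  0.43] F [ 0.  -0.3  0.3] w 40.3
axes in station: y [0.01  1.    0.017] z [ 0.557  0.009 -0.83 ] lean 33.9
station: grasp [-65.1 118.5 226.3] tip [-54.5 118.6 210.5]
shift (-45, -6, 205) [  -7.  -124.6    8.8]
```

```bash
python3 -m pendant '[[0,-15,0,0,0],[0,-22,0,0,0],[0,-22,0,0,0],[-2,-22,2,0,0],[-3,-22,3,0,0],[-2,-18,3,0,0],[0,-4,0,0,0],[0,0,0,0,0]]'
python3 - <<'E'
from h import *
from cell import ctrl
go((-38,-6,128),199)
c=np.zeros((600,800,3),np.uint8)
a=ctrl.get_image("wrist")["color"][:,:,::-1]
im=ctrl.get_image("side"); b=im["color"][130:310,280:460,::-1]
c[:360,:480]=cv2.resize(a,(480,360)); c[200:,400:]=cv2.resize(b,(400,400),interpolation=2)
cv2.imwrite("pics/aside.png",c)
E
```

```text
time_s: 16.2
tool_pos: [443.4, 2.0, 369.1]
tool_rot: [0.109, 2.552, -0.01]
force: [-0.2, 0.7, -0.2]
width: 0.4
t 16.2 tcp [443.4   2.  369.1] q [ 0.39  0.05 -0.5   2.25  0.39  0.29  1.04] F [-0.3  0.7 -0.2] w 0.4
axes in station: y [0.009 1.    0.016] z [ 0.554  0.008 -0.833] lean 33.6
station: grasp [-57.1  -6.4 219.2] tip [-46.6  -6.2 203.4]
shift (-38, -6, 128) [34.5 -1.  67.5]
```

View pics/aside.png

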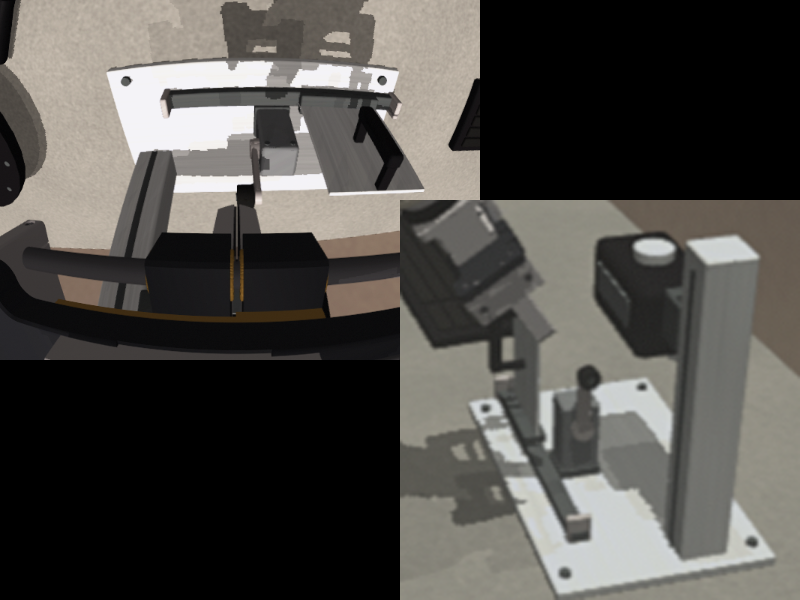

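The wrist view shows the guard fully aside at its end block (390, 105), the roller at (245, 193) and the closed fingers in line at (237, 210). Descend in front of the roller.

```bash
python3 -m pendant '[[3,0,10,0,0],[5,0,13,0,0],[5,0,13,0,0],[5,0,13,0,0],[5,0,13,0,0],[5,0,10,0,0],[0,0,0,0,0],[0,0,0,0,0]]'
python3 -c "
from h import *; go((-30,-6,128),199);go((-12,-6,127),199);go((25,-6,117),199)"
```

```text
time_s: 17.3
tool_pos: [460.2, 1.9, 294.3]
tool_rot: [0.109, 2.552, -0.01]
force: [0.4, 0.6, -0.8]
width: 0.3
t 17.3 tcp [460.2   1.9 294.3] q [ 0.32  0.23 -0.45  2.28  1.21  0.19  0.24] F [ 0.4  0.6 -0.8] w 0.3
axes in station: y [0.009 1.    0.016] z [ 0.554  0.009 -0.832] lean 33.7
station: grasp [-40.3  -5.3 144.5] tip [-29.7  -5.1 128.7]
shift (-30, -6, 128) [ 0.6 -0.9  0.4]
t 17.3 tcp [460.2   1.9 294.3] q [ 0.32  0.23 -0.45  2.28  1.21  0.19  0.24] F [ 0.4  0.6 -0.8] w 0.3
axes in station: y [0.009 1.    0.016] z [ 0.554  0.009 -0.832] lean 33.7
station: grasp [-40.3  -5.3 144.5] tip [-29.7  -5.1 128.7]
shift (-12, -6, 127) [-13.8  -0.8  11.2]
t 17.3 tcp [460.2   1.9 294.3] q [ 0.32  0.23 -0.45  2.28  1.21  0.19  0.24] F [ 0.4  0.6 -0.8] w 0.3
axes in station: y [0.009 1.    0.016] z [ 0.554  0.009 -0.832] lean 33.7
station: grasp [-40.3  -5.3 144.5] tip [-29.7  -5.1 128.7]
shift (25, -6, 117) [-39.1  -0.6  40. ]
```

```bash
python3 -m pendant '[[-4,0,3,0,0],[-4,0,4,0,0],[-6,-1,4,0,0],[-4,0,4,0,0],[-4,0,4,0,0],[-4,0,5,0,0],[-3,0,4,0,0],[0,0,0,0,0]]'
python3 - <<'E'
from h import *
from cell import ctrl
go((25,-6,117),199)
im=ctrl.get_image("side"); b=im["color"][165:285,300:460,::-1]
cv2.imwrite("pics/push.png",cv2.resize(b,(640,480),interpolation=2))
E
```

```text
time_s: 18.3
tool_pos: [499.6, -2.3, 286.0]
tool_rot: [0.109, 2.553, -0.01]
force: [-5.2, 2.2, -3.7]
width: 0.4
t 18.3 tcp [499.6  -2.3 286. ] q [ 0.31  0.31 -0.44  2.2   1.22  0.21  0.26] F [-5.3  1.8 -3.7] w 0.4
axes in station: y [0.009 1.    0.016] z [ 0.553  0.009 -0.833] lean 33.6
station: grasp [ -0.9  -6.7 136. ] tip [  9.6  -6.5 120.2]
shift (25, -6, 117) [-11.1   0.6  11.2]
```

View pics/push.png

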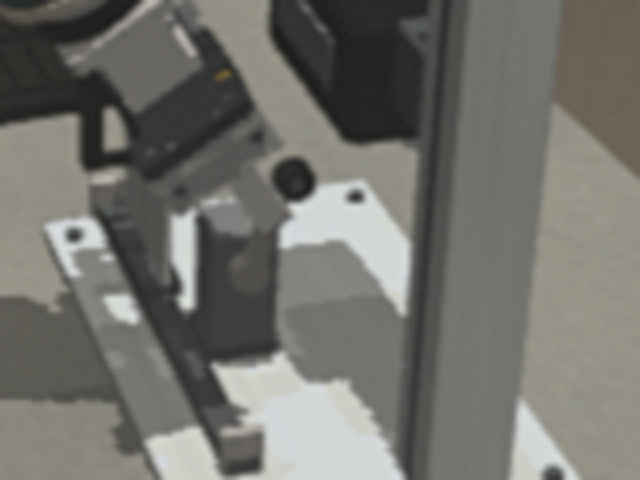

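The side view shows the finger's front face against the roller (294, 178), clear of the head and the arm about a third of a radian over. The 6 N force matches, before the click. I go on to 0.55 rad and hold.

```bash
python3 -m pendant '[[-3,0,3,0,0],[-3,0,3,0,0],[-3,0,3,0,0],[-2,0,2,0,0],[0,0,0,0,0],[0,0,0,0,0],[0,0,0,0,0],[0,0,0,0,0]]'
python3 - <<'E'
from h import *
from cell import ctrl
s,R,t,W,p=show()
im=ctrl.get_image("side"); b=im["color"][165:285,300:460,::-1]
cv2.imwrite("pics/push2.png",cv2.resize(b,(640,480),interpolation=2))
for a in(0,.33,.45,.55,.65): print(a,np.round((proj(im,st(p,[70*np.sin(a),0,75+70*np.cos(a)]))-[300,165])*4))
# angle from finger geometry
tip=W.T@(t+199*R[:,2]-[p[0],p[1],0]); ax=(W.T@R[:,2])[[0,2]]; n=np.array([-ax[1],ax[0]])
from scipy.optimize import brentq
print("angle geom",brentq(lambda a:np.dot(np.array([70*np.sin(a),75+70*np.cos(a)])-tip[[0,2]],n)-20,-.5,1.2))
E
```

```text
time_s: 19.35
tool_pos: [513.9, -3.3, 282.3]
tool_rot: [0.109, 2.555, -0.01]
force: [-9.4, 4.6, -6.8]
width: 0.5
t 19.35 tcp [513.9  -3.3 282.3] q [ 0.31  0.34 -0.44  2.17  1.22  0.22  0.27] F [-9.7  3.9 -6.8] w 0.5
axes in station: y [0.009 1.    0.016] z [ 0.552  0.009 -0.834] lean 33.5
station: grasp [ 13.2  -6.6 132.2] tip [ 23.7  -6.5 116.3]
0 [258. 182.]
0.33 [296. 183.]
0.45 [309. 186.]
0.55 [319. 190.]
0.65 [328. 194.]
angle geom 0.5209025099406548
```

View pics/push2.png

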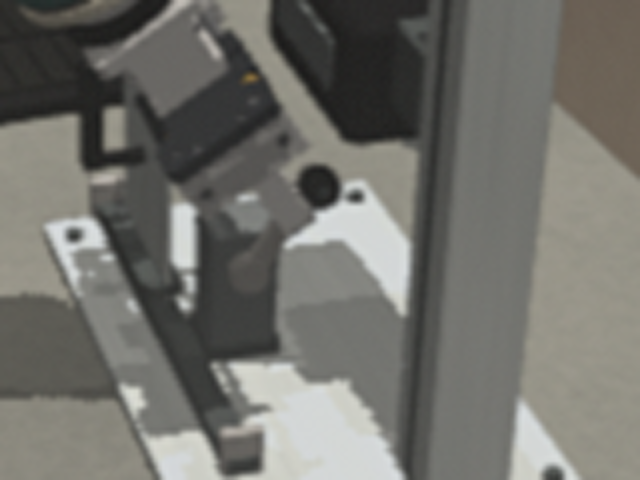

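The roller is at (319, 185), which gives 0.49 to 0.55 rad from the image and 0.52 from the finger geometry. I add about 0.08 rad for margin (still far from 0.90), hold, then back off.

```bash
python3 -m pendant '[[-2,0,2,0,0],[-2,0,2,0,0],[0,0,0,0,0],[0,0,0,0,0],[0,0,0,0,0],[0,0,0,0,0],[0,0,0,0,0],[0,0,0,0,0]]'
python3 - <<'E'
from h import *
s,R,t,W,p=show()
from cell import ctrl
im=ctrl.get_image("side");cv2.imwrite("pics/push3.png",im["color"][:,:,::-1])
tip=W.T@(t+199*R[:,2]-[p[0],p[1],0]); ax=(W.T@R[:,2])[[0,2]]; n=np.array([-ax[1],ax[0]])
from scipy.optimize import brentq
print("angle geom",brentq(lambda a:np.dot(np.array([70*np.sin(a),75+70*np.cos(a)])-tip[[0,2]],n)-20,-.5,1.2))
g=im["color"][195:225,360:400].mean(2); y,x=np.nonzero(g<35); print("roller crop px",(x.mean()+60.5)*4,(y.mean()+30.5)*4,len(x))
E
```

```text
time_s: 20.4
tool_pos: [518.8, -3.7, 280.6]
tool_rot: [0.109, 2.557, -0.01]
force: [-14.2, 5.1, -9.2]
width: 0.3
t 20.4 tcp [518.8  -3.7 280.6] q [ 0.31  0.35 -0.44  2.16  1.22  0.22  0.28] F [-14.5   4.1  -9.2] w 0.3
axes in station: y [0.009 1.    0.016] z [ 0.55   0.009 -0.835] lean 33.4
station: grasp [ 17.9  -6.6 130.3] tip [ 28.3  -6.5 114.4]
angle geom 0.6214275578263211
roller crop px 362.64516129032256 139.29032258064515 31
```

```bash
python3 -c "
import cv2
b=cv2.imread('pics/push3.png')[185:265,340:400];cv2.imwrite('pics/push3c.png',cv2.resize(b,(600,800),interpolation=2)[:600])"
```

```text
(no output)
```

View pics/push3c.png

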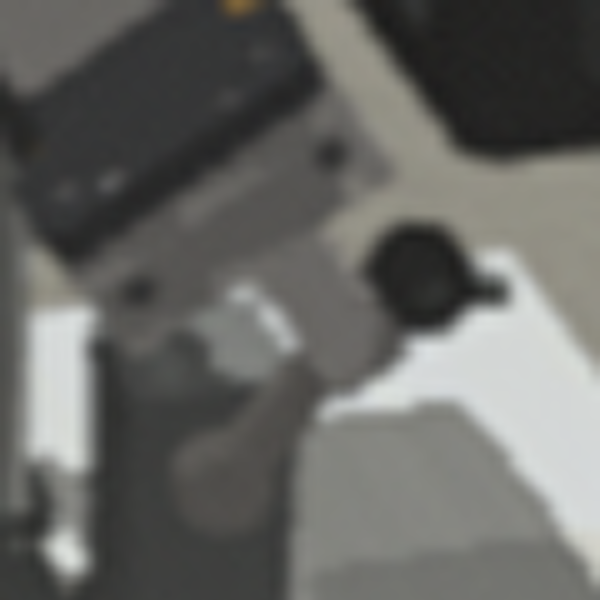

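The roller is at (415, 273) in the 10x crop, about 0.56-0.62 rad and clear of everything but the finger, so it is past the click. Back off.

```bash
python3 -m pendant '[[4,0,-4,0,0],[7,0,-7,0,0],[8,0,-8,0,0],[8,0,-8,0,0],[8,0,-8,0,0],[8,0,-8,0,0],[1,0,0,0,0],[0,0,0,0,0]]'
python3 - <<'E'
from h import *
from cell import ctrl
go((-50,-6,210),199);go((-56,120,208),199)
im=ctrl.get_image("side"); b=im["color"][165:285,300:460,::-1]
cv2.imwrite("pics/back.png",cv2.resize(b,(640,480),interpolation=2))
E
```

```text
time_s: 21.45
tool_pos: [460.3, 0.5, 294.1]
tool_rot: [0.11, 2.551, -0.011]
force: [-0.4, -0.3, 0.5]
width: 0.3
t 21.45 tcp [460.3   0.5 294.1] q [ 0.38  0.24 -0.51  2.28  1.24  0.21  0.22] F [-0.3 -0.3  0.5] w 0.3
axes in station: y [0.01  1.    0.016] z [ 0.555  0.008 -0.832] lean 33.7
station: grasp [-40.   -6.8 144.3] tip [-29.4  -6.6 128.5]
shift (-50, -6, 210) [-28.1   1.8 -79.2]
t 21.45 tcp [460.3   0.5 294.1] q [ 0.38  0.24 -0.51  2.28  1.24  0.21  0.22] F [-0.3 -0.3  0.5] w 0.3
axes in station: y [0.01  1.    0.016] z [ 0.555  0.008 -0.832] lean 33.7
station: grasp [-40.   -6.8 144.3] tip [-29.4  -6.6 128.5]
shift (-56, 120, 208) [-19.8 127.7 -79.9]
```

View pics/back.png

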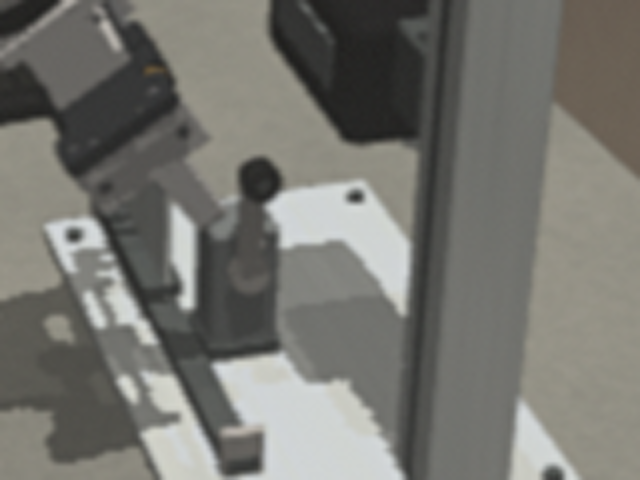

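The roller is upright again at (260, 179), so the arm is back at rest. Next I rise, go across above the grip bar and open the fingers.

```bash
python3 -m pendant '[[-4,0,-14,0,0],[-6,0,-20,0,0],[-6,0,-20,0,0],[-6,1,-20,0,0],[-4,1,-10,0,20],[0,10,0,0,40],[0,16,0,0,40],[0,20,0,0,40]]'
python3 -m pendant '[[0,20,0,0,40],[1,20,0,0,40],[1,20,0,0,40],[0,16,0,0,40],[0,4,0,0,40],[0,0,0,0,40],[0,0,0,0,40],[0,0,0,0,40]]'
python3 -c "
from h import *; go((-67,119,205));go((-67,119,138))"
```

```text
time_s: 22.5
tool_pos: [439.3, 49.3, 379.2]
tool_rot: [0.111, 2.552, -0.01]
force: [-0.1, -0.3, -0.4]
width: 36.6
time_s: 23.5
tool_pos: [443.8, 128.5, 379.2]
tool_rot: [0.11, 2.552, -0.011]
force: [0.7, 1.3, -1.5]
width: 39.8
t 23.5 tcp [443.8 128.5 379.2] q [ 0.47  0.12 -0.93  2.18  0.84  0.5   0.38] F [ 0.6  1.4 -1.5] w 39.8
axes in station: y [0.01  1.    0.016] z [ 0.554  0.008 -0.832] lean 33.7
station: grasp [-65.6 119.7 229.4] tip [-55.1 119.8 213.5]
shift (-67, 119, 205) [14.6 -1.1 19.5]
t 23.5 tcp [443.8 128.5 379.2] q [ 0.47  0.12 -0.93  2.18  0.84  0.5   0.38] F [ 0.6  1.4 -1.5] w 39.8
axes in station: y [0.01  1.    0.016] z [ 0.554  0.008 -0.832] lean 33.7
station: grasp [-65.6 119.7 229.4] tip [-55.1 119.8 213.5]
shift (-67, 119, 138) [51.7 -2.2 75.3]
```

```bash
python3 -m pendant '[[6,0,9,0,40],[8,0,11,0,40],[8,0,11,0,40],[8,0,12,0,40],[8,-1,12,0,40],[8,-1,12,0,40],[6,0,8,0,40],[0,0,0,0,40]]'
python3 -c "
from h import *; go((-67,119,138))"
```

```text
time_s: 24.5
tool_pos: [441.9, 128.4, 287.5]
tool_rot: [0.109, 2.553, -0.011]
force: [0.1, 0.6, -0.1]
width: 40.1
t 24.5 tcp [441.9 128.4 287.5] q [ 0.27  0.31 -0.77  2.26  1.39  0.48 -0.17] F [ 0.1  0.6 -0.1] w 40.1
axes in station: y [0.009 1.    0.016] z [ 0.553  0.008 -0.833] lean 33.6
station: grasp [-67.8 119.6 137.5] tip [-57.3 119.7 121.7]
shift (-67, 119, 138) [-0.9 -0.5  0. ]
```

Now grip and slide shut: 120 mm to station y 0, plus a little.

```bash
python3 -m pendant '[[0,0,0,0,14],[0,0,0,0,5],[0,0,0,0,5],[0,-6,0,0,5],[0,-12,0,0,5],[0,-14,0,0,5],[0,-14,0,0,5],[0,-14,0,0,5]]' 12
python3 -m pendant '[[0,-14,0,0,5],[0,-14,0,0,5],[0,-12,0,0,5],[0,-8,0,0,5],[0,-6,0,0,5],[0,-3,0,0,5],[0,0,0,0,5],[0,0,0,0,5]]'
python3 -c "
from h import *; go((-67,0,138))"
```

```text
time_s: 25.5
tool_pos: [437.7, 68.2, 287.9]
tool_rot: [0.109, 2.549, -0.01]
force: [1.2, 1.4, 14.4]
width: 14.3
time_s: 26.5
tool_pos: [433.5, 11.4, 287.3]
tool_rot: [0.11, 2.548, -0.011]
force: [0.3, -1.2, 17.3]
width: 14.1
t 26.5 tcp [433.5  11.4 287.3] q [ 0.51  0.23 -0.69  2.34  1.44  0.25  0.  ] F [ 0.4 -1.2 17.3] w 14.1
axes in station: y [0.01  1.    0.016] z [ 0.557  0.008 -0.83 ] lean 33.9
station: grasp [-67.    2.1 137.9] tip [-56.4   2.3 122.1]
shift (-67, 0, 138) [-0.1 -2.1 -0.1]
```

```bash
python3 -m pendant '[[0,-1,0,0,5],[0,-1,0,0,5],[0,-1,0,0,5],[0,-1,0,0,5],[0,-1,0,0,5],[0,0,0,0,5],[0,0,0,0,5],[0,0,0,0,5]]'
python3 -c "
from h import *; go((-67,0,138))"
```

```text
time_s: 27.5
tool_pos: [433.3, 9.5, 287.3]
tool_rot: [0.101, 2.548, -0.002]
force: [9.1, 22.4, 6.5]
width: 14.4
t 27.5 tcp [433.3   9.5 287.3] q [ 0.52  0.23 -0.69  2.34  1.44  0.23  0.01] F [ 7.5 23.   6.5] w 14.4
axes in station: y [0.002 1.    0.021] z [ 0.557  0.016 -0.83 ] lean 33.9
station: grasp [-67.1   1.8 137.9] tip [-56.5   2.1 122.1]
shift (-67, 0, 138) [-0.2 -1.8 -0.1]
```

23 N against the stop, so the guard is shut. Release, go straight up, retreat.

```bash
python3 -m pendant '[[0,1,0,0,5],[0,0,0,0,40],[0,1,0,0,40],[0,0,0,0,40],[-9,0,-14,0,40],[-13,0,-19,0,40],[-13,0,-19,0,40],[-12,0,-19,0,40]]'
python3 -m pendant '[[-10,0,-20,0,40],[-6,0,-30,0,40],[0,0,-30,0,40],[0,0,-20,0,40],[0,0,0,0,40],[0,0,0,0,40],[0,0,0,0,40],[0,0,0,0,40]]'
python3 - <<'E'
from h import *
from cell import ctrl
show(); c=np.zeros((480,800,3),np.uint8)
im=ctrl.get_image("side"); c[:,:400]=cv2.resize(im["color"][140:320,300:450,::-1],(400,480),interpolation=2)
T=ctrl.get_image("top")["color"][:,:,::-1]; c[:240,400:]=cv2.resize(T[125:245,215:415],(400,240),interpolation=2)
c[240:,400:]=cv2.resize(T[125:325,120:560],(400,240))
cv2.imwrite("pics/end.png",c)
d=cv2.absdiff(T,np.load("top0.npz")["color"][:,:,::-1]).max(2)
for n,(y0,y1,x0,x1) in dict(plate=(165,285,415,535),driver=(255,320,365,418),ball=(250,285,130,175)).items(): print(n,"px changed",(d[y0:y1,x0:x1]>40).sum())
E
```

```text
time_s: 28.5
tool_pos: [431.9, 7.5, 370.3]
tool_rot: [0.109, 2.553, -0.01]
force: [-1.3, -0.1, -0.4]
width: 39.9
time_s: 29.5
tool_pos: [393.5, 8.2, 452.2]
tool_rot: [0.115, 2.557, -0.017]
force: [-0.3, 0.3, 0.1]
width: 40.0
t 29.5 tcp [393.5   8.2 452.2] q [ 0.88 -0.26 -0.85  2.22 -0.31  0.52  1.69] F [-0.4  0.3  0.1] w 40.0
axes in station: y [0.014 1.    0.012] z [ 0.55   0.002 -0.835] lean 33.4
station: grasp [-108.    -4.9  301.8] tip [-97.6  -4.8 286. ]
plate px changed 0
driver px changed 0
ball px changed 0
```

View pics/end.png

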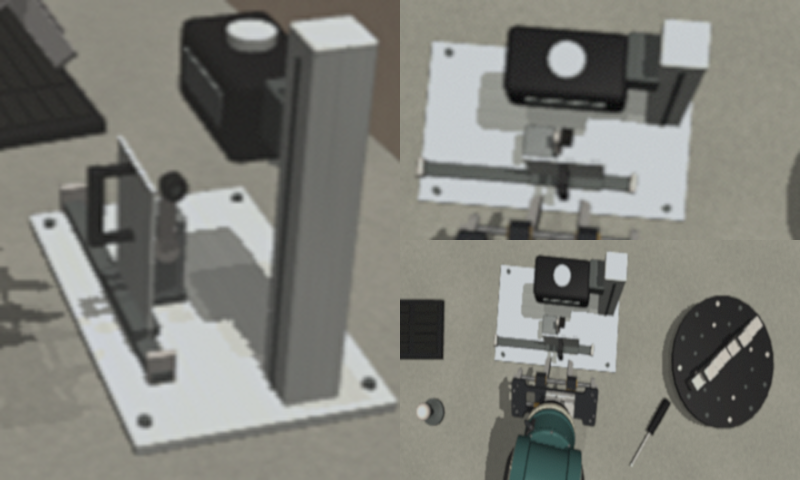

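The end picture shows the guard bar (565, 183) in line with the upright roller (565, 135), so it is shut. The bystanders have not moved and the gripper is clear. Handing in.

```bash
python3 -c "
from cell import ctrl; print(ctrl.hand_in())"
```

```text
the job is handed in; nothing more can be done
None
```

The job is done and handed in at about 29.5 s of the 67 s allowed; the hand-in gives no verdict.

**What I did**
- **Lean:** the rows cannot tilt the tool, so I drove the arm to joint 6's limit high above the bench. That left a lean of about 34°, which I kept for the whole job.
- **Guard open:** I gripped the bar and slid the guard from about 18 mm to about 120 mm, against its stop.
- **Push:** with the fingers closed I pushed the roller under the head and held it more than 1 s. The angle was 0.49–0.55 rad, then 0.56–0.62 rad for the last second. Then I backed off.
- **Guard shut:** I slid it back until it met its stop (23 N), let go and withdrew upwards.

**Last checks**
- **Guard and roller arm:** the pictures show the guard shut in line with the roller. The roller arm was upright both right after the push and at the end.
- **Bystanders:** no pixels changed around the bracket plate, ball or screwdriver between the first and last top views.
- **Robot:** the gripper was clear of everything, with force near 0.

**What disagreed or was not confirmed**
- **Click:** I did not see it as a force drop. I judged it passed from the arm angle alone, where image and finger geometry differed by about 0.06 rad.
- **Push force:** the wrist force rose to about 17 N, partly because the leaned finger pushes at an angle. The part along the arm's travel came out below the stated spring force, which I could not fully explain.
- **Shut position:** at the stop the grip measured 1.8 mm from the fitted shut position, within the fit error.
- **Vertical force:** it reached 15–17 N while sliding, from a slight tilt of the slide direction.

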